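# Clear the measuring bench: reagents, used cups and the calibration weight

## Robot

A 6-joint arm with a two-finger parallel gripper is mounted at the origin on the work surface. World frame = base frame: x ahead of the robot, y to its left, z up, the work surface at z = 0. Lengths are in m, angles in rad, forces in N, time in s.
With the tool pointing down it reaches from about 0.325 to 0.75 m from the base axis. Payload 7.6 kg.
Tool frame: the origin (TCP) lies on the mounting face of the last link; the fingertips stand 173 mm ahead of it and the grasp point (between the pads) lies 155 mm ahead of it (robot.tips_ahead is the distance from the TCP to the fingertips, in m); z points along the fingers, x is the direction in which the jaws open and shut, and the axes are right-handed (so a half turn about z gives the same grasp; the last joint's range is limited). The gripper opens to 85 mm and grips with 20 to 120 N. Pads are 22 mm wide; open, the fingers measure 114 mm over their backs; the gripper's body (76 mm by 85 mm) begins 54 mm behind the grasp point. The pads swing forward as they close: fully open they stand 13 mm farther back than shut.
Start: joints at [1.181, 0.052, 1.401, -0, 1.689, -0.07], TCP at [0.165, 0.498, 0.405] pointing down, gripper open.
Joint ranges: [-2.9, 2.9], [-0.91, 2.17], [0.12, 2.37], [-1.06, 4.2], [0.26, 2.73], [-2.93, 2.93]. Speed limits (rad/s): [2.57, 2.57, 3.01, 3.14, 3.14, 3.14].

## Interface

Orientations are given as a rotation vector (axis times angle).
In Python, from cell import robot, vision gives the robot as it stands.
- The arm moves only by the shell command python3 -m inch 'ROWS'. ROWS is JSON, a list of rows, each a list of 5 numbers: the shift along the tool's x, y, z in cm, then the turn about the tool's z in degrees, then the closure in counts, from 0 (fully open) to 255 (shut). In form: [[tx, ty, tz, turn, claw], ...]. A call has 1 to 20 rows; each row is the pose to reach, as a shift and turn from the pose commanded when the call began, along the tool's axes at that moment; what a row does not reach only later rows make up. A row lasts 1/10 s, in which the tool goes at most 50 mm and 8.59 degrees, less where a joint would pass 70% of its speed; a pose out of reach is approached as far as the arm can. A call with a gripper value outside its range is refused whole. The fingers move at their own pace and stop on an object; the grip force is fixed at half the most. Time passes only in rows, so rows that repeat a pose let the fingers close. It gives the time, the measured TCP pose, the force and the opening at its end, in the units of the state.
- robot.read_state(): the state, without advancing time (a new reading comes with each control period).
- vision.capture(name): name is "scene" or "side" or "wrist"; returns the picture (400x640x3 uint8, red, green, blue); there is no depth.
- vision.camera_params(name): a dict with "K" (3x3 intrinsics, pixels), "R" (3x3) and "t" (3): a world point X has camera coordinates R X + t. Camera axes: x right, y down, z forward; pixel columns grow to the right and rows downward; lengths in m; the calibration is good to about 2 mm. The wrist camera is an equidistant fisheye: a pixel r from the principal point sees the ray r / f radians off the axis. A picture is of the moment at which its call begins: read the wrist's pose just before it. camera_params takes no time and is no camera call; for the wrist camera it gives the pose at the moment of the call.
- robot.close_job(): hands the job in, once; it reports no verdict.
The state is a dict: "clock": time; "joint_positions": joint angles; "joint_velocities": joint speeds; "tau": joint torques, N m; "eef_pos": TCP position; "tcp_rot": TCP orientation; "contact_force": force on the tool from outside, world axes, zero at the start; "moment": the same for the moment, N m; "width": opening from 0.0 (shut) to 1.0 (fully open).
Only numpy, scipy, OpenCV 4.12 (cv2) and the standard library are available. Lean on these libraries where they do the work, as an engineer would, in place of code of your own. Each camera call takes 0.05 s, during which the arm holds its last target.

## Task

The measurements are over, so sort what is left standing on the bench: put the two amber reagent bottles into the white spill tray, the two used white sample cups side by side into the blue washing-up tub, and the brass calibration weight into the round recess of its open case. Stand everything upright on the floor of its place, set it down rather than dropping it, and knock nothing over on the way. The bench timer and the post holder are still in use: leave them where they are.

Things in the scene. Friction and masses are not known exactly. Their poses are not given: they have to be found in the camera images.
- bottle_large_mid (a point): large reagent bottle of amber glass, closed with a black screw cap, white label band; 40 mm in diameter up to 50 mm, shoulder, cap 27 mm in diameter, 80 mm tall in all, 80 to 150 g. The point is on its axis, half-way up (40 mm above its underside); z axis up; round, so its yaw means nothing.
- bottle_small_mid (a point): small reagent bottle of amber glass, closed with a red screw cap, white label band; 34 mm in diameter up to 41 mm, shoulder, cap 23 mm in diameter, 66 mm tall in all, 80 to 150 g. The point is on its axis, half-way up (33 mm above its underside); z axis up; round, so its yaw means nothing.
- cup_tall_mid (a point): tall white open sample cup with straight sides, 44 mm outside diameter, 56 mm tall, wall 3 mm, bottom 4 mm, empty, about 70 g. The point is on its axis, half-way up (28 mm above its underside); z axis up; round, so its yaw means nothing.
- cup_wide_mid (a point): wide low white open sample cup with straight sides, 58 mm outside diameter, 44 mm tall, wall 3 mm, bottom 4 mm, empty, about 70 g. The point is on its axis, half-way up (22 mm above its underside); z axis up; round, so its yaw means nothing.
- weight_mid (a point): solid brass calibration weight, 500 g: cylinder 38 mm in diameter up to 44 mm, then a narrow neck and a 26 mm knob, 66 mm tall in all. The point is on its axis, half-way up (33 mm above its underside); z axis up; round, so its yaw means nothing.
- spill_tray: shallow white plastic spill tray, fixed to the table: 135 mm (its x) by 180 mm (its y) outside, 22 mm high, walls and floor 4 mm thick, open on top. Origin: centre of its underside, on the table; the floor that things stand on is 4 mm above it. Its yaw varies.
- wash_tub: blue plastic washing-up tub, fixed to the table: 135 mm (its x) by 180 mm (its y) outside, with a lip at the top out to 151 mm by 196 mm, 34 mm high, walls and floor 4 mm thick, open on top. Origin: centre of its underside, on the table; the floor that things stand on is 4 mm above it. Its yaw varies.
- case_recess (a point): the round recess in the dark foam of the weight case (brown wooden case 106 mm in x by 126 mm in y, 24 mm high, fixed to the table, its lid laid open flat on the +x side, 14 mm high, out to 162 mm from this point). The recess is 54 mm in diameter and 10 mm deep with a light grey felt floor, its mouth 22 mm above the table. The point is the centre of the recess's floor, 12 mm above the table; axes x, y are those of the case.
- post_holder_mid (a point): bystander, to be left alone: black post holder with a steel post, loose, foot 46 mm in diameter, 75 mm tall, 25 mm thick above the foot, a small brass thumbscrew at 38 mm height on one side. The point is on its axis, half-way up (37.5 mm).
- timer_mid (a point): bystander, to be left alone: flat cream bench timer with a display and three buttons, loose, 44 mm (its x) by 56 mm (its y), 18 mm high. The point is its centre (9 mm above the table).
Things that resemble listed ones, but are neither listed nor needed, are in the scene too. What is shaped like the part that bears cup_wide_mid but green is not meant.

How it is judged:
At the end, for the whole second after the job is handed in: Both bottles stand in the spill tray, both cups in the wash tub (axes over 30 mm apart), the weight in the recess (axis within 12 mm of its centre); all upright within 7 degrees, on the floor there within 4 mm, at rest; timer and post holder within 15 mm of their starts (x of bottle_large_mid in the frame of spill_tray between -0.055 and 0.055 m and y of bottle_large_mid in the frame of spill_tray between -0.078 and 0.078 m and z of bottle_large_mid in the frame of spill_tray between 0.04 and 0.048 m and angle between each of bottle_large_mid, bottle_small_mid, cup_tall_mid, cup_wide_mid, weight_mid's own z axis and vertical below 0.12 rad and x of bottle_small_mid in the frame of spill_tray between -0.055 and 0.055 m and y of bottle_small_mid in the frame of spill_tray between -0.078 and 0.078 m and z of bottle_small_mid in the frame of spill_tray between 0.033 and 0.041 m and x of cup_tall_mid in the frame of wash_tub between -0.055 and 0.055 m and y of cup_tall_mid in the frame of wash_tub between -0.078 and 0.078 m and z of cup_tall_mid in the frame of wash_tub between 0.028 and 0.036 m and x of cup_wide_mid in the frame of wash_tub between -0.055 and 0.055 m and y of cup_wide_mid in the frame of wash_tub between -0.078 and 0.078 m and z of cup_wide_mid in the frame of wash_tub between 0.022 and 0.03 m and horizontal distance between weight_mid and case_recess below 0.012 m and z of weight_mid in the frame of case_recess between 0.029 and 0.037 m and horizontal distance between cup_tall_mid and cup_wide_mid above 0.03 m and linear speed of each of bottle_large, bottle_small, cup_tall, cup_wide, weight below 0.02 m/s and distance of each of timer_mid, post_holder_mid from where it was at the start of the episode below 0.015 m); the robot touches nothing.
It fails at once if a thing is dropped or slammed down at its place (faster than 0.65 m/s within 2 cm of standing there, as after a fall of more than about 2 cm) ((horizontal distance between bottle_large_mid and spill_tray below 0.1 m and z of bottle_large_mid in the frame of spill_tray below 0.064 m and linear speed of bottle_large above 0.65 m/s) or (horizontal distance between bottle_small_mid and spill_tray below 0.1 m and z of bottle_small_mid in the frame of spill_tray below 0.057 m and linear speed of bottle_small above 0.65 m/s) or (horizontal distance between cup_tall_mid and wash_tub below 0.1 m and z of cup_tall_mid in the frame of wash_tub below 0.052 m and linear speed of cup_tall above 0.65 m/s) or (horizontal distance between cup_wide_mid and wash_tub below 0.1 m and z of cup_wide_mid in the frame of wash_tub below 0.046 m and linear speed of cup_wide above 0.65 m/s) or (horizontal distance between weight_mid and case_recess below 0.04 m and z of weight_mid in the frame of case_recess below 0.057 m and linear speed of weight above 0.65 m/s)).
It fails at once if a bottle, a cup or the weight is knocked over (angle between any of bottle_large_mid, bottle_small_mid, cup_tall_mid, cup_wide_mid, weight_mid's own z axis and vertical above 0.6 rad).
It fails at once if the bench timer is shifted by more than 15 mm or tipped (distance of timer_mid from where it was at the start of the episode above 0.015 m or angle between timer_mid's own z axis and vertical above 0.3 rad).
It fails at once if the post holder is shifted by more than 15 mm or tipped (distance of post_holder_mid from where it was at the start of the episode above 0.015 m or angle between post_holder_mid's own z axis and vertical above 0.3 rad).
It also fails if it takes over 125 s, if anything falls off the work surface, if the arm or the gripper's body presses on something with over 40 N, if the wrist force passes 120 N, or if a joint passes its speed limit or range.

## Working session

There is one attempt and no reset: what is moved stays moved. The work goes in short steps, Python scripts to look and compute and a shell command to move; the robot and the scene stay as the last step left them, time stands still between calls to the robot, and variables do not carry over. Pictures are saved under pics/ and viewed, and the job is handed in when it is done.

```bash
ls; mkdir -p pics
python3 - <<'E'
from cell import robot, vision
import cv2
for n in ("scene","side","wrist"):
    p=vision.camera_params(n); print(n,p['K'],p['R'],p['t'])
    cv2.imwrite(f"pics/{n}0.png",vision.capture(n)[:,:,::-1])
print(robot.read_state())
E
```

```text
pics
scene [[435.9651514    0.         319.99655796]
 [  0.         435.9651514  196.70674811]
 [  0.           0.           1.        ]] [[-0.86130313  0.50754991  0.02345223]
 [ 0.2890715   0.52746314 -0.79888691]
 [-0.41784517 -0.68130443 -0.60102387]] [ 0.37897837 -0.09542895  1.50192458]
side [[420.13523856   0.         327.21050522]
 [  0.         420.13523856 189.93344862]
 [  0.           0.           1.        ]] [[ 0.94099181 -0.33747977  0.02533434]
 [-0.15816384 -0.50471603 -0.84867304]
 [ 0.29919663  0.7945874  -0.52831074]] [-0.44189102  0.1412315   1.11018765]
wrist [[309.70691629   0.         322.80427422]
 [  0.         309.70691629 204.75462713]
 [  0.           0.           1.        ]] [[ 0.31421963  0.94934929 -0.00139618]
 [ 0.91729394 -0.30323021  0.25811484]
 [ 0.24461778 -0.08238545 -0.96611323]] [-0.52466468 -0.03435045  0.37762684]
{'clock': 0.15, 'joint_positions': array([ 1.18069750e+00,  5.26343623e-02,  1.40150244e+00,  1.01535783e-05,
        1.68857415e+00, -7.02911113e-02]), 'joint_velocities': array([ 0.00191551, -0.0024114 , -0.00409511,  0.00275566,  0.00146785,
        0.00160891]), 'tau': array([ 6.03677872e-04, -3.81951821e+01, -3.60423803e+01, -6.25382131e-05,
        4.59319563e-03, -2.40012980e-05]), 'eef_pos': array([0.16501236, 0.49836013, 0.40409047]), 'tcp_rot': array([ 2.54633456e+00,  1.83905760e+00, -1.50084642e-03]), 'contact_force': array([ 0.17123129, -0.5967188 , -0.3217115 ]), 'moment': array([ 0.0207413 , -0.0130882 , -0.01586671]), 'width': 0.9989589827074907}
```

View pics/scene0.png

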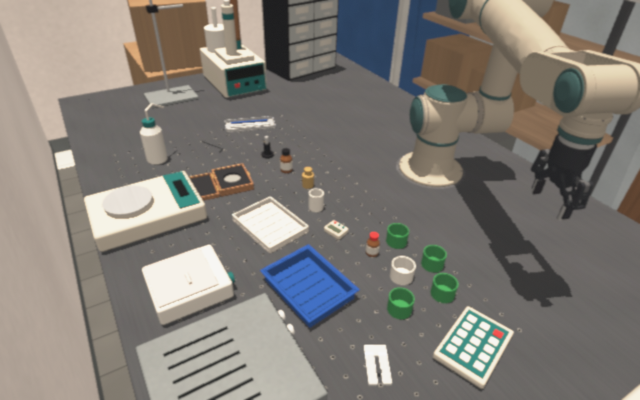

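View pics/side0.png

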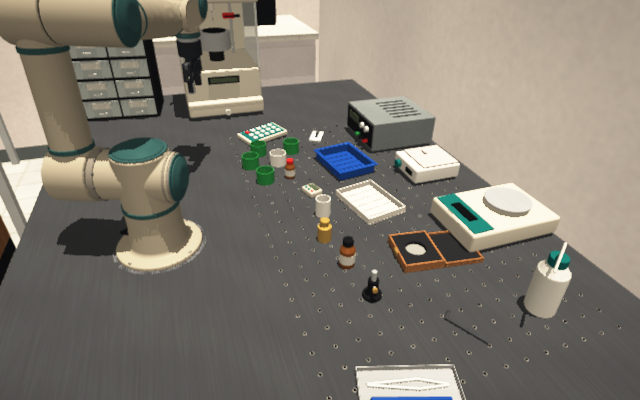

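View pics/wrist0.png

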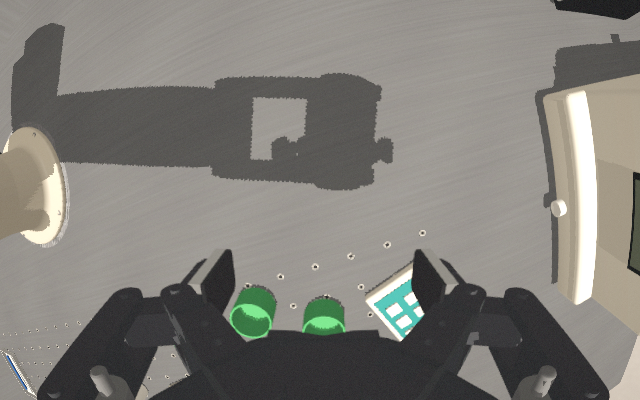

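The scene view shows a large bottle (286,161), small red-capped bottle (373,244), tall cup (316,200), wide cup (403,270) among four green decoys, and the weight (308,178). It also shows the tray (270,223), tub (309,284), recess (232,179), post holder (267,148) and timer (336,229). The side view has all of them too. I'll zoom in next.

Run:
```python
import cv2
a=cv2.imread("pics/scene0.png");b=cv2.imread("pics/side0.png")
cv2.imwrite("pics/z1.png",cv2.resize(a[130:330,180:480],(800,533),interpolation=cv2.INTER_CUBIC))
cv2.imwrite("pics/z2.png",cv2.resize(b[120:310,235:490],(800,596),interpolation=cv2.INTER_CUBIC))
```

```text
(no output)
```

View pics/z1.png

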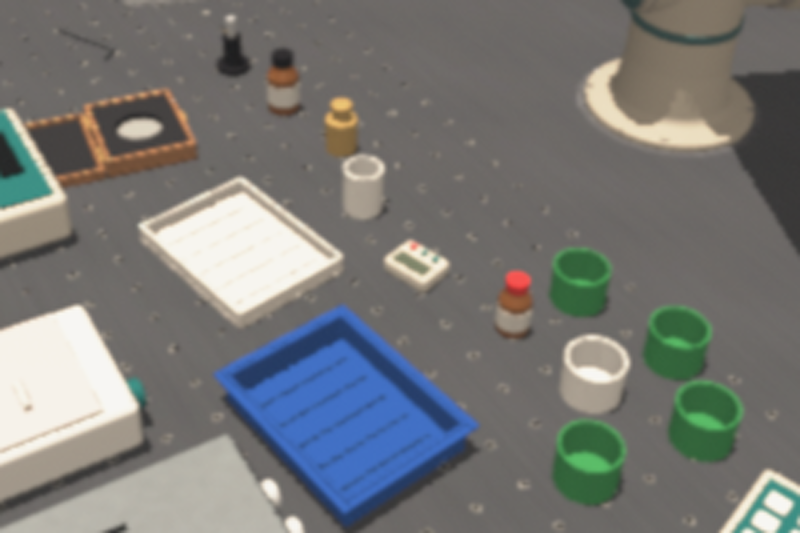

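View pics/z2.png

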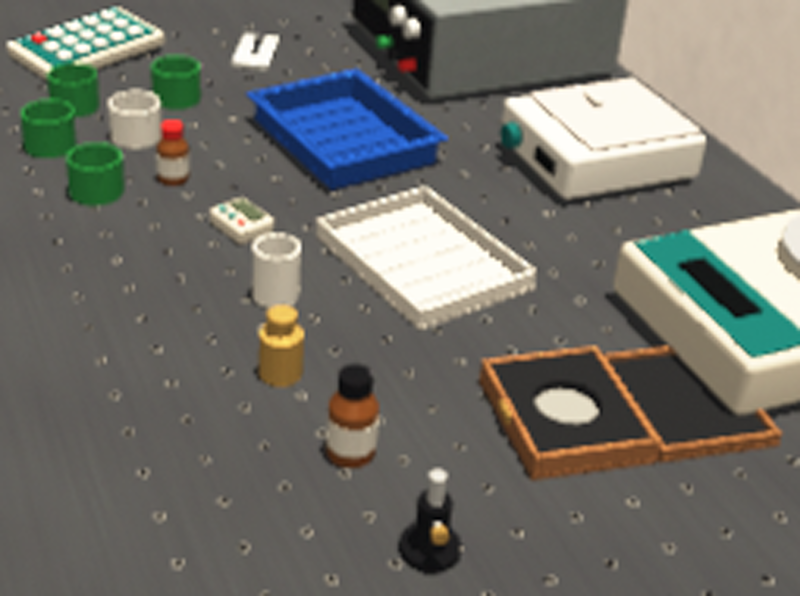

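```bash
cat > h.py <<'E'
import numpy as np, cv2
from cell import robot, vision
P={n:vision.camera_params(n) for n in("scene","side")}
def ray(n,uv):
    p=P[n]; d=p['R'].T@np.linalg.inv(p['K'])@np.array([uv[0],uv[1],1.]); return -p['R'].T@p['t'], d/np.linalg.norm(d)
def plane(n,uv,z):
    c,d=ray(n,uv); return c+d*(z-c[2])/d[2]
def tri(a,b):
    (c1,d1),(c2,d2)=ray("scene",a),ray("side",b)
    s=np.linalg.lstsq(np.c_[d1,-d2],c2-c1,rcond=None)[0]
    p,q=c1+s[0]*d1,c2+s[1]*d2
    return (p+q)/2,np.linalg.norm(p-q)
def proj(n,X):
    p=P[n]; c=p['R']@np.asarray(X,float)+p['t']; v=p['K']@c; return v[:2]/v[2]
def A(u,v): return (180+u/2.667,130+v/2.665)   # zoom -> scene
def B(u,v): return (235+u/3.137,120+v/3.137)
E
python3 - <<'E'
from h import *
np.set_printoptions(precision=4,suppress=True)
a=cv2.imread("pics/scene0.png");b=cv2.imread("pics/side0.png")
def blobs(im,lo,hi,roi):
    x0,y0,x1,y1=roi; h=cv2.cvtColor(im,cv2.COLOR_BGR2HSV)
    m=cv2.inRange(h,lo,hi); k=np.zeros_like(m);k[y0:y1,x0:x1]=m[y0:y1,x0:x1]
    n,l,s,c=cv2.connectedComponentsWithStats(k)
    return [(s[i].tolist(),c[i].round(1).tolist()) for i in range(1,n) if s[i][4]>12]
for nm,lo,hi in (("green",(50,120,40),(75,255,255)),("red",(0,200,120),(4,255,255)),("redHi",(174,150,120),(180,255,255)),("brown",(4,110,50),(14,255,200)),("gold",(15,110,90),(26,255,255)),("blk",(0,0,0),(180,255,32))):
    print(nm,"scene",blobs(a,lo,hi,(180,130,480,330))); print("   side",blobs(b,lo,hi,(235,120,490,310)))
picks={"wide rim":(A(595,359),B(135,103)),"tall rim":(A(364,169),B(278,246)),"red cap top":(A(517,280),B(172,126)),"blk cap top":(A(283,57),B(355,375)),"knob top":(A(343,104),B(282,312)),"post top":(A(231,18),B(437,474)),"timer":(A(417,260),B(241,216)),"timer bot":(A(417,268),B(241,224)),
"tray TL":(A(141,230),B(423,190)),"tray":(A(240,180),B(536,272)),"tray3":(A(342,260),B(424,318)),"tray4":(A(243,318),B(318,226)),
"tub1":(A(217,376),B(357,71)),"tub2":(A(344,309),B(446,138)),"tub3":(A(476,428),B(333,170)),"tub4":(A(350,508),B(250,95))}
for k,(p,q) in picks.items(): print(k,*tri(p,q))
for p,q in ((A(139,129),B(567,405)),): print("felt",plane("scene",p,.012),plane("side",q,.012),tri(p,q))
E
```

```text
green scene [([388, 225, 20, 23, 366], [396.9, 235.6]), ([423, 246, 22, 25, 437], [433.2, 258.2]), ([432, 274, 25, 28, 532], [443.9, 287.4]), ([389, 289, 24, 29, 565], [400.2, 302.9])]
   side [([355, 131, 6, 4, 21], [357.1, 132.5]), ([283, 138, 16, 16, 206], [290.9, 145.4]), ([242, 140, 32, 45, 768], [258.1, 162.7])]
red scene []
   side [([287, 159, 6, 6, 30], [289.3, 161.4])]
redHi scene []
   side []
brown scene [([281, 155, 11, 7, 67], [285.6, 158.0]), ([202, 169, 51, 31, 402], [227.4, 187.0]), ([283, 171, 8, 2, 13], [286.3, 171.4]), ([367, 238, 12, 9, 72], [372.5, 242.6])]
   side [([285, 164, 10, 7, 57], [289.6, 166.6]), ([285, 176, 10, 3, 17], [289.3, 177.2]), ([388, 230, 96, 43, 890], [430.8, 256.2]), ([340, 245, 16, 12, 148], [347.3, 250.6]), ([339, 263, 15, 6, 42], [345.6, 266.3])]
gold scene [([302, 167, 12, 21, 197], [307.6, 177.3])]
   side [([317, 217, 15, 26, 311], [324.3, 230.1]), ([394, 247, 4, 9, 24], [395.5, 250.6]), ([372, 287, 6, 6, 26], [374.8, 289.8])]
blk scene []
   side [([348, 120, 25, 28, 259], [361.6, 130.2]), ([406, 167, 5, 8, 20], [408.0, 170.5]), ([45
[... 477 characters left out ...]
4486824820043
post top [ 0.4535 -0.3454  0.0753] 0.002283417269018123
timer [0.4581 0.1176 0.0155] 0.002726216279219963
timer bot [0.4584 0.1187 0.0052] 0.002984861257211728
tray TL [0.6668 0.0203 0.0674] 0.09856160409900852
tray [ 0.6185 -0.0897  0.0485] 0.10357317890947226
tray3 [ 0.5472 -0.0023 -0.0392] 0.1188492558293643
tray4 [ 0.5928  0.099  -0.0145] 0.10442991404562219
tub1 [0.6876 0.2482 0.0844] 0.0960735959037615
tub2 [0.6379 0.1602 0.0618] 0.12028730715429778
tub3 [ 0.5661  0.288  -0.0263] 0.11849080154848345
tub4 [0.6118 0.3651 0.0016] 0.11653327411186117
felt [ 0.6207 -0.2531  0.012 ] [ 0.6279 -0.2435  0.012 ] (array([ 0.6235, -0.2477,  0.0164]), np.float64(0.002217769251543682))
```

Run:
```python
from h import *
np.set_printoptions(precision=4,suppress=True)
S={"tray":(.022,[A(141,230),A(240,180),A(342,260),A(243,318)],[B(423,190),B(536,272),B(424,318),B(318,226)]),
"tub":(.034,[A(217,376),A(344,309),A(476,428),A(350,508)],[B(357,71),B(446,138),B(333,170),B(250,95)])}
for k,(z,p,q) in S.items():
    for n,l in (("scene",p),("side",q)):
        c=np.array([plane(n,u,z)for u in l]); print(k,n,c[:,:2].tolist(),c.mean(0),"sides",np.linalg.norm(np.roll(c,-1,0)-c,axis=1), "yaw edges",[np.degrees(np.arctan2(*(np.roll(c,-1,0)-c)[i][1::-1])) for i in range(4)])
for p,q in ((A(139,129),B(567,405)),): print("felt",plane("scene",p,.017),plane("side",q,.017))
# green cups
for u in ((396.9,235.6),(433.2,258.2),(443.9,287.4),(400.2,302.9)): print("green",plane("scene",u,.022))
for p in (A(595,359),B(135,103)): pass
print("lidcase", [plane("side",B(*u),.024)[:2] for u in ((482,360),(597,347),(661,445),(533,474))])
s=robot.read_state(); print(s['eef_pos'],cv2.Rodrigues(s['tcp_rot'])[0])
for n in P: print(n,-P[n]['R'].T@P[n]['t'])
```

```text
tray scene [[0.6930176863320676, -0.0598916842289825], [0.5629259162110278, -0.08948950150159962], [0.5293359247340448, 0.08632193435145807], [0.6561266503801484, 0.11468654942307]] [0.6104 0.0129 0.022 ] sides [0.1334 0.179  0.1299 0.1784] yaw edges [np.float64(-167.18254015324993), np.float64(100.81640286991717), np.float64(12.610126686913876), np.float64(-78.06806690586173)]
tray side [[0.6525014155128555, 0.09897466343644168], [0.6912562107592808, -0.0724921754477873], [0.5587806906766218, -0.10728987853150584], [0.5229526077949976, 0.06594329161890111]] [ 0.6064 -0.0037  0.022 ] sides [0.1758 0.137  0.1769 0.1337] yaw edges [np.float64(-77.26404743234507), np.float64(-165.2824391661417), np.float64(101.68516263145102), np.float64(14.304067603258272)]
tub scene [[0.7141771247782651, 0.18330045698466735], [0.5699523551467482, 0.16257849823000814], [0.5429308132483719, 0.34983053160425903], [0.6804894619824227, 0.36907360437120207]] [0.6269 0.2662 0.034 ] sides [0.1457 0.1892 0.1389 0.1888] yaw edges [np.float64(-171.82379936150394), np.float64(98.21142393668492), np.float64(7.9634
[... 177 characters left out ...]
5838], [0.5415711217462973, 0.33762995502619164]] [0.6277 0.2553 0.034 ] sides [0.1881 0.1474 0.1933 0.1452] yaw edges [np.float64(-80.97424306042038), np.float64(-168.5839129550428), np.float64(98.41309538587215), np.float64(9.438122692196107)]
felt [ 0.6229 -0.2461  0.017 ] [ 0.6242 -0.2486  0.017 ]
green [0.3339 0.2327 0.022 ]
green [0.3062 0.3471 0.022 ]
green [0.3513 0.4342 0.022 ]
green [0.473  0.4193 0.022 ]
lidcase [array([ 0.5795, -0.1805]), array([ 0.6837, -0.1949]), array([ 0.6654, -0.322 ]), array([ 0.5525, -0.3198])]
[0.165  0.4984 0.4041] [[ 0.3144  0.9493 -0.0004]
 [ 0.9493 -0.3144 -0.001 ]
 [-0.0011 -0.0001 -1.    ]]
scene [0.9816 0.8813 0.8176]
side [ 0.106  -0.96    0.7176]
```

```bash
cat > d.py <<'E'
import sys; from h import *
np.set_printoptions(precision=2,suppress=True)
# usage: d.py x y z yawdeg : grasp point target -> shift in tool axes (cm), turn (deg)
s=robot.read_state(); R=cv2.Rodrigues(s['tcp_rot'])[0]; g=s['eef_pos']+R[:,2]*.155
yaw=np.degrees(np.arctan2(R[1,0],R[0,0]))
print("t",s['clock'],"grasp pt m",g.round(4),"yaw",round(yaw,1),"w",round(float(s['width']),3),"F",s['contact_force'],"j",s['joint_positions'])
v=[float(a) for a in sys.argv[1:]]
for i in range(0,len(v),4):
    t=v[i:i+4]; d=(np.array(t[:3])-g)@R*100
    turn=-(t[3]-yaw); turn=(turn+90)%180-90
    print(t,"->",d,"turn",round(turn,1))
E
python3 d.py .406 .341 .15 10 .406 .341 .022 10; python3 -c "from cell import robot;print(robot.tips_ahead)"
```

```text
t 0.15 grasp pt m [0.16 0.5  0.25] yaw 71.7 w 0.999 F [ 0.17 -0.6  -0.32] j [ 1.18  0.05  1.4   0.    1.69 -0.07]
[0.406, 0.341, 0.15, 10.0] -> [-7.33 27.83  9.91] turn 61.7
[0.406, 0.341, 0.022, 10.0] -> [-7.32 27.83 22.71] turn 61.7
0.1734
```

```bash
python3 -m inch '[[-0.4,1.4,0.5,4,0],[-1.2,4.2,1.5,12,0],[-2,7.5,2.7,20,0],[-2.9,11,4,28,0],[-3.8,14.5,5.2,36,0],[-4.7,18,6.4,44,0],[-5.6,21.5,7.6,51,0],[-6.4,24.5,8.7,57,0],[-7,26.7,9.5,60.5,0],[-7.3,27.8,9.9,61.7,0],[-7.3,27.8,9.9,61.7,0],[-7.3,27.8,9.9,61.7,0]]'
python3 - <<'E'
from h import *
P['wrist']=vision.camera_params("wrist"); im=vision.capture("wrist"); cv2.imwrite("pics/w1.png",im[:,:,::-1]); np.savez("w1.npz",**P['wrist'])
p=P['wrist']
for nm,X in (("wide rim c",(.406,.341,.044)),("bottle red top",(.420,.236,.066)),("tub c",(.627,.26,.004)),("tray c",(.608,.004,.004))):
    c=p['R']@np.array(X)+p['t']; th=np.arctan2(np.hypot(c[0],c[1]),c[2]); print(nm,p['K'][:2,2]+p['K'][0,0]*th*c[:2]/np.hypot(c[0],c[1]))
E
python3 d.py .406 .341 .022 10
```

```text
clock: 1.35
eef_pos: [0.4055, 0.3422, 0.306]
tcp_rot: [-3.129, -0.276, 0.0]
contact_force: [1.0, -0.7, -0.0]
width: 1.0
wide rim c [322.04697907 210.51925275]
bottle red top [316.71138605 337.34562157]
tub c [497.34545619 298.18886908]
tray c [413.34722185 431.49480864]
t 1.4 grasp pt m [0.41 0.34 0.15] yaw 10.1 w 1.0 F [-0.15  0.53 -0.06] j [0.63 0.12 1.53 0.   1.49 0.46]
[0.406, 0.341, 0.022, 10.0] -> [ 0.03  0.17 12.92] turn 0.1
```

View pics/w1.png

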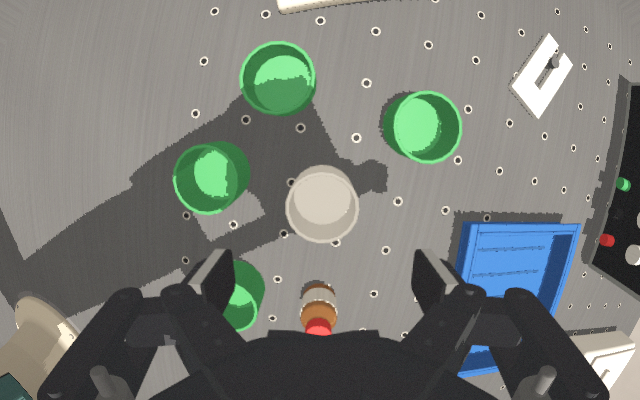

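The wide cup's rim is at (322,205), against a predicted (322,210), so it agrees within about 4 mm. All four green cups are clear of the jaws.

```bash
python3 -m inch '[[0,0,1,0,0],[0,0,3,0,0],[0,0,5.5,0,0],[0,0,8,0,0],[0,0,10.5,0,0],[0,0,12,0,0],[0,0,12.8,0,0],[0,0,12.8,0,0],[0,0,12.8,0,255],[0,0,12.8,0,255],[0,0,12.8,0,255],[0,0,12.8,0,255],[0,0,12.8,0,255],[0,0,12.8,0,255],[0,0,12.8,0,255],[0,0,12.8,0,255],[0,0,12.8,0,255]]'
python3 d.py .406 .341 .15 10
```

```text
clock: 3.1
eef_pos: [0.4065, 0.3421, 0.1794]
tcp_rot: [-3.128, -0.273, -0.004]
contact_force: [-0.3, 0.3, 7.0]
width: 0.652
t 3.1 grasp pt m [0.41 0.34 0.02] yaw 10.0 w 0.652 F [-0.31  0.33  7.03] j [0.63 0.27 1.63 0.   1.24 0.46]
[0.406, 0.341, 0.15, 10.0] -> [ -0.08   0.1  -12.56] turn -0.0
```

```bash
python3 -m inch '[[0,0,-0.3,0,255],[0,0,-1,0,255],[0,0,-3,0,255],[0,0,-5.5,0,255],[0,0,-8,0,255],[0,0,-10,0,255],[0,0,-11,0,255],[0,0,-11,0,255],[0,0,-11,0,255]]'
python3 - <<'E'
from h import *
for n in("wrist","scene"): cv2.imwrite(f"pics/{n}2.png",vision.capture(n)[:,:,::-1])
E
python3 d.py .63 .3 .14 9
```

```text
clock: 4.0
eef_pos: [0.4058, 0.3415, 0.2867]
tcp_rot: [3.129, 0.273, -0.002]
contact_force: [-0.9, 0.7, 0.1]
width: 0.649
t 4.1 grasp pt m [0.41 0.34 0.13] yaw 10.0 w 0.656 F [-0.14 -0.14 -0.51] j [0.63 0.14 1.55 0.   1.46 0.46]
[0.63, 0.3, 0.14, 9.0] -> [21.4   7.96 -0.92] turn 1.0
```

View pics/wrist2.png

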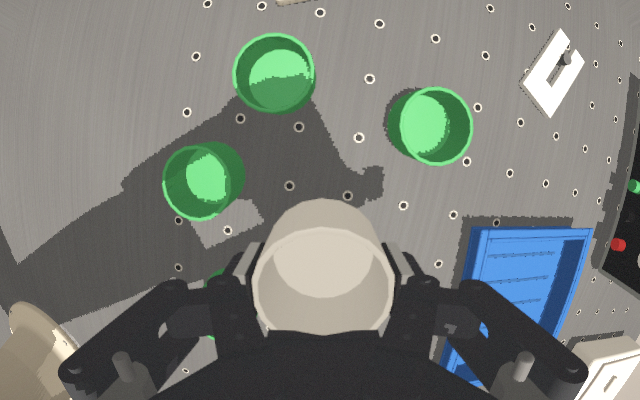

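View pics/scene2.png

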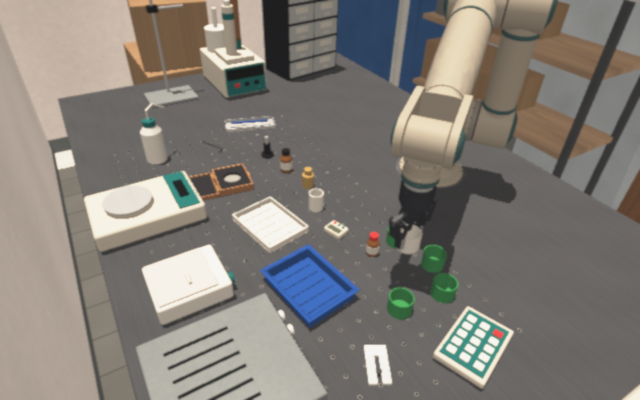

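```bash
python3 -m inch '[[0.8,0.3,0,0,255],[2.5,1,0,0,255],[5,2,0,0.5,255],[8,3.1,0,1,255],[11,4.3,0,1,255],[14,5.5,0,1,255],[16.8,6.6,0,1,255],[19,7.4,0,1,255],[20.2,7.9,0,1,255],[20.6,8,0,1,255],[20.6,8,0,1,255],[20.6,8,0,1,255]]'
python3 - <<'E'
from h import *
P['wrist']=vision.camera_params("wrist"); np.savez("w3.npz",**P['wrist'])
for n in("wrist","side"): cv2.imwrite(f"pics/{n}3.png",vision.capture(n)[:,:,::-1])
E
python3 d.py .622 .298 .028 9
```

```text
clock: 5.3
eef_pos: [0.6223, 0.2988, 0.2873]
tcp_rot: [3.132, 0.247, -0.001]
contact_force: [-0.8, -0.3, -1.2]
width: 0.653
t 5.4 grasp pt m [0.62 0.3  0.13] yaw 9.0 w 0.658 F [-0.42  0.08 -0.4 ] j [0.39 0.58 0.99 0.   1.57 0.24]
[0.622, 0.298, 0.028, 9.0] -> [-0.03  0.1  10.48] turn 0.0
```

View pics/wrist3.png

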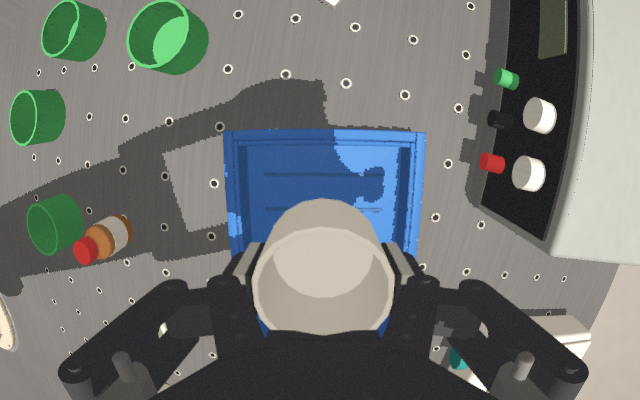

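View pics/side3.png

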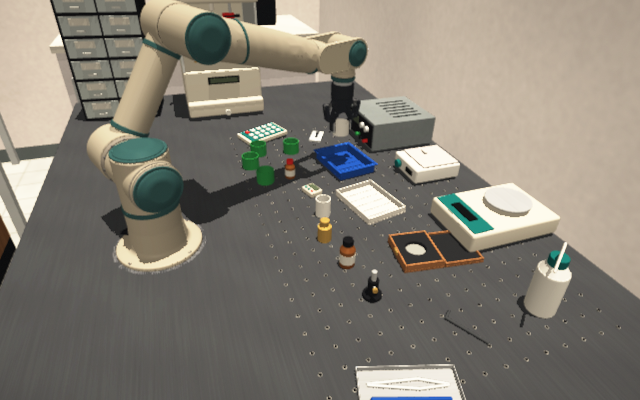

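```bash
cat >> h.py <<'E'
def wplane(p,uv,z):
    K=p['K']; d=(np.array(uv)-K[:2,2])/K[0,0]; th=np.linalg.norm(d)
    v=np.array([*(np.sin(th)*d/th),np.cos(th)]); d=p['R'].T@v; c=-p['R'].T@p['t']
    return c+d*(z-c[2])/d[2]
E
python3 - <<'E'
from h import *
p=np.load("w3.npz")
for u in((223,131),(425,132),(325,131)): print(wplane(p,u,.034))
E
```

```text
[0.54076306 0.3484519  0.034     ]
[0.68784582 0.37112017 0.034     ]
[0.61515724 0.35833766 0.034     ]
```

```bash
python3 -m inch '[[0,0,1,0,255],[0,0,3,0,255],[0,0,5,0,255],[0,0,7,0,255],[0,0,8.5,0,255],[0,0,9.3,0,255],[0,0,9.8,0,255],[0,0,10.1,0,255],[0,0,10.3,0,255],[0,0,10.3,0,255]]'
python3 d.py .622 .298 .028 9
```

```text
clock: 6.4
eef_pos: [0.6229, 0.2987, 0.1852]
tcp_rot: [-3.132, -0.246, -0.001]
contact_force: [-0.3, -0.2, -1.1]
width: 0.655
t 6.4 grasp pt m [0.62 0.3  0.03] yaw 9.0 w 0.655 F [-0.31 -0.17 -1.13] j [0.39 0.67 1.07 0.   1.4  0.24]
[0.622, 0.298, 0.028, 9.0] -> [-0.11  0.06  0.22] turn -0.0
```

```bash
python3 -m inch '[[0,0,0.1,0,255],[0,0,0.2,0,255],[0,0,0.2,0,255],[0,0,0.2,0,255]]'; python3 -m inch '[[0,0,0.1,0,255],[0,0,0.2,0,255],[0,0,0.2,0,255]]'
```

```text
clock: 6.8
eef_pos: [0.6229, 0.2987, 0.1834]
tcp_rot: [-3.132, -0.246, -0.002]
contact_force: [-0.6, -0.6, 2.9]
width: 0.649
clock: 7.1
eef_pos: [0.6229, 0.2987, 0.1834]
tcp_rot: [-3.132, -0.246, -0.002]
contact_force: [-7.2, -3.6, 12.7]
width: 0.654
```

```bash
python3 -m inch '[[0,0,-0.1,0,45],[0,0,-0.1,0,45],[0,0,-0.1,0,45],[0,0,-0.1,0,45],[0,0,-0.1,0,45],[0,0,-0.6,0,45],[0,0,-1.6,0,45],[0,0,-3.6,0,45],[0,0,-6,0,45],[0,0,-8.5,0,45],[0,0,-11,0,45],[0,0,-12.5,0,45],[0,0,-13,0,45],[0,0,-13,0,0],[0,0,-13,0,0]]'
python3 - <<'E'
from h import *
P['wrist']=vision.camera_params("wrist"); np.savez("w4.npz",**P['wrist'])
for n in("wrist",): cv2.imwrite(f"pics/{n}4.png",vision.capture(n)[:,:,::-1])
E
python3 d.py .454 -.003 .16 9 .454 -.003 .026 9
```

```text
clock: 8.6
eef_pos: [0.6226, 0.2985, 0.3091]
tcp_rot: [3.131, 0.246, -0.004]
contact_force: [-0.0, -0.0, -0.4]
width: 0.997
t 8.65 grasp pt m [0.62 0.3  0.15] yaw 9.0 w 1.001 F [ 0.38  0.15 -0.11] j [0.39 0.57 0.97 0.   1.61 0.24]
[0.454, -0.003, 0.16, 9.0] -> [-21.32  27.15  -0.54] turn -0.0
[0.454, -0.003, 0.026, 9.0] -> [-21.28  27.14  12.86] turn -0.0
```

View pics/wrist4.png

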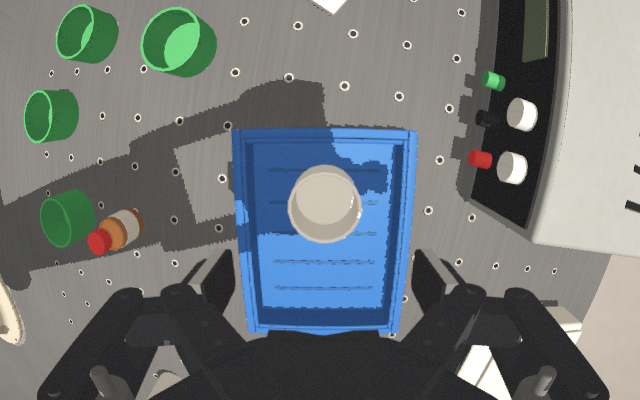

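The wide cup stands in the tub at (324,203). Next is the tall cup.

```bash
python3 -m inch '[[-0.8,1,0,0,0],[-2.5,3.2,0,0,0],[-5,6.4,0,0,0],[-8,10.2,0,0,0],[-11,14,0,0,0],[-14,17.8,0,0,0],[-17,21.6,0,0,0],[-19.3,24.6,0,0,0],[-20.7,26.4,0,0,0],[-21.3,27.1,0,0,0],[-21.3,27.1,0,0,0],[-21.3,27.1,0,0,0]]'
python3 - <<'E'
from h import *
p=P['wrist']=vision.camera_params("wrist"); np.savez("w5.npz",**P['wrist'])
for n in("wrist",): cv2.imwrite(f"pics/{n}5.png",vision.capture(n)[:,:,::-1])
for nm,X in (("tall rim c",(.454,-.003,.056)),("timer top",(.458,.118,.018)),("knob",(.418,-.114,.066))):
    c=p['R']@np.array(X)+p['t']; th=np.arctan2(np.hypot(c[0],c[1]),c[2]); print(nm,p['K'][:2,2]+p['K'][0,0]*th*c[:2]/np.hypot(c[0],c[1]))
E
python3 d.py .454 -.003 .026 9
```

```text
clock: 9.85
eef_pos: [0.455, -0.0017, 0.3104]
tcp_rot: [-3.131, -0.246, 0.0]
contact_force: [-0.2, -0.4, -0.5]
width: 0.999
tall rim c [320.19904988 213.18432188]
timer top [347.93536655  62.71029606]
knob [259.57068146 330.77665618]
t 9.9 grasp pt m [ 0.46 -0.    0.16] yaw 9.0 w 1.004 F [ 0.61 -0.47  0.43] j [-0.08 -0.1   1.74  0.    1.5  -0.24]
[0.454, -0.003, 0.026, 9.0] -> [-0.12  0.15 12.94] turn 0.0
```

View pics/wrist5.png

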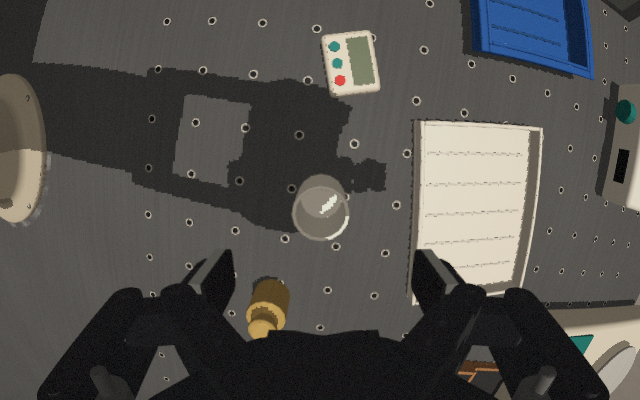

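```bash
python3 -m inch '[[0,0,1,0,0],[0,0,3,0,0],[0,0,5.5,0,0],[0,0,8,0,0],[0,0,10.5,0,0],[0,0,12,0,0],[0,0,12.7,0,0],[0,0,12.7,0,0],[0,0,12.7,0,255],[0,0,12.7,0,255],[0,0,12.7,0,255],[0,0,12.7,0,255],[0,0,12.7,0,255],[0,0,12.7,0,255],[0,0,12.7,0,255],[0,0,12.7,0,255],[0,0,12.7,0,255],[0,0,12.7,0,255]]'
python3 -m inch '[[0,0,-0.3,0,255],[0,0,-1,0,255],[0,0,-3,0,255],[0,0,-5.5,0,255],[0,0,-8,0,255],[0,0,-10,0,255],[0,0,-11,0,255],[0,0,-11,0,255]]'
python3 d.py .637 .222 .14 9
```

```text
clock: 11.7
eef_pos: [0.4551, -0.0024, 0.1848]
tcp_rot: [3.132, 0.246, 0.003]
contact_force: [-0.4, -0.1, 6.5]
width: 0.502
clock: 12.5
eef_pos: [0.4548, -0.0023, 0.2951]
tcp_rot: [3.132, 0.246, 0.004]
contact_force: [-0.9, 0.2, -0.9]
width: 0.505
t 12.5 grasp pt m [ 0.46 -0.    0.14] yaw 9.0 w 0.505 F [-0.91  0.15 -0.91] j [-0.09 -0.08  1.76  0.    1.47 -0.24]
[0.637, 0.222, 0.14, 9.0] -> [ 21.45 -19.32   0.05] turn -0.0
```

```bash
python3 -m inch '[[0.8,-0.7,0,0,255],[2.5,-2.2,0,0,255],[5,-4.5,0,0,255],[8,-7.2,0,0,255],[11,-9.9,0,0,255],[14,-12.6,0,0,255],[17,-15.3,0,0,255],[19.5,-17.6,0,0,255],[20.9,-18.8,0,0,255],[21.4,-19.3,0,0,255],[21.4,-19.3,0,0,255],[21.4,-19.3,0,0,255]]'
python3 - <<'E'
from h import *
cv2.imwrite(f"pics/wrist6.png",vision.capture("wrist")[:,:,::-1])
E
python3 d.py .637 .222 .0338 9
```

```text
clock: 13.7
eef_pos: [0.6356, 0.2213, 0.2928]
tcp_rot: [3.132, 0.245, -0.002]
contact_force: [0.4, 0.9, -0.6]
width: 0.499
t 13.75 grasp pt m [0.64 0.22 0.14] yaw 8.9 w 0.5 F [-0.2  -0.34 -1.48] j [ 0.28  0.53  1.06 -0.    1.56  0.12]
[0.637, 0.222, 0.0338, 9.0] -> [ 0.18 -0.08 10.45] turn -0.1
```

View pics/wrist6.png

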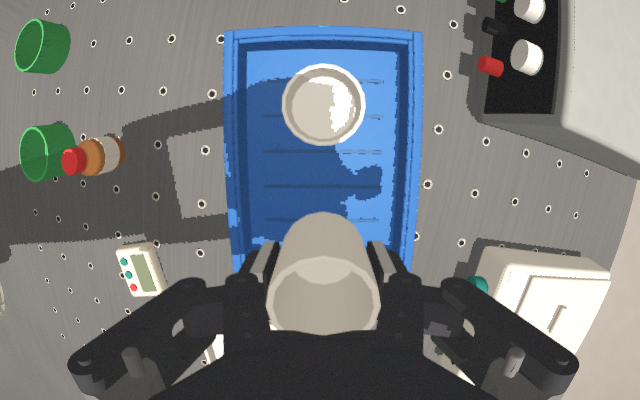

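The tall cup is held over the tub's near half. The wide cup is at (323,105), well clear of it, so I'll lower.

```bash
python3 -m inch '[[0,0,1,0,255],[0,0,3,0,255],[0,0,5,0,255],[0,0,7,0,255],[0,0,8.5,0,255],[0,0,9.4,0,255],[0,0,9.9,0,255],[0,0,10.1,0,255],[0,0,10.2,0,255],[0,0,10.3,0,255],[0,0,10.4,0,255],[0,0,10.4,0,255]]'
```

```text
clock: 14.95
eef_pos: [0.6359, 0.2218, 0.1899]
tcp_rot: [-3.132, -0.246, -0.001]
contact_force: [0.2, 0.4, -1.2]
width: 0.505
```

```bash
python3 -m inch '[[0,0,0.1,0,255],[0,0,0.1,0,255],[0,0,0.1,0,70],[0,0,0.1,0,70],[0,0,0.1,0,70],[0,0,0.1,0,70],[0,0,0.1,0,70],[0,0,-0.4,0,70],[0,0,-1.4,0,70],[0,0,-3.4,0,70],[0,0,-6,0,70],[0,0,-8.5,0,70],[0,0,-11,0,70],[0,0,-12.5,0,70],[0,0,-13,0,70],[0,0,-13,0,0],[0,0,-13,0,0]]'
python3 - <<'E'
from h import *
cv2.imwrite(f"pics/wrist7.png",vision.capture("wrist")[:,:,::-1])
E
python3 d.py .420 .238 .15 9 .42 .238 .024 9
```

```text
clock: 16.65
eef_pos: [0.6357, 0.2217, 0.3181]
tcp_rot: [3.132, 0.246, -0.004]
contact_force: [-0.3, 0.3, -0.9]
width: 0.993
t 16.7 grasp pt m [0.64 0.22 0.16] yaw 9.0 w 1.0 F [-0.58 -0.07 -0.09] j [0.28 0.51 1.02 0.   1.61 0.12]
[0.42, 0.238, 0.15, 9.0] -> [-21.01  -4.98   1.34] turn -0.0
[0.42, 0.238, 0.024, 9.0] -> [-20.97  -4.99  13.94] turn -0.0
```

View pics/wrist7.png

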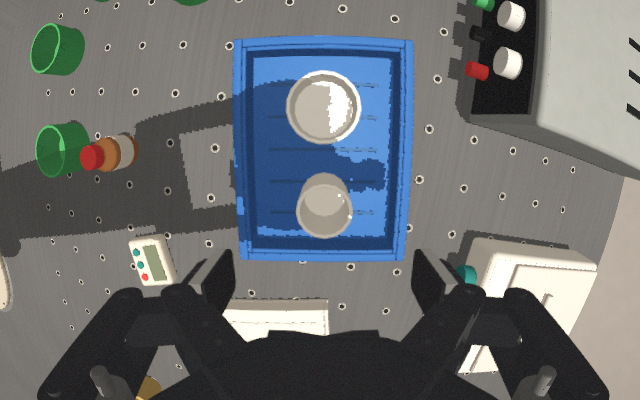

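Both cups stand in the tub, at (322,105) and (325,205). The small bottle is only about 86 mm from a green cup in x, so I'll turn the jaws towards y for that grasp.

```bash
python3 -m inch '[[-0.8,-0.2,0,-4,0],[-2.5,-0.6,0,-12,0],[-5,-1.2,0.2,-20,0],[-8,-1.9,0.5,-28,0],[-11,-2.6,0.8,-36,0],[-14,-3.3,1,-44,0],[-17,-4,1.2,-51,0],[-19.3,-4.6,1.3,-56,0],[-20.6,-4.9,1.3,-59,0],[-21,-5,1.3,-60,0],[-21,-5,1.3,-60,0],[-21,-5,1.3,-60,0]]'
python3 - <<'E'
from h import *
p=P['wrist']=vision.camera_params("wrist")
for n in("wrist",): cv2.imwrite(f"pics/{n}8.png",vision.capture(n)[:,:,::-1])
for nm,X in (("cap",(.420,.238,.066)),("base",(.42,.238,0))):
    c=p['R']@np.array(X)+p['t']; th=np.arctan2(np.hypot(c[0],c[1]),c[2]); print(nm,p['K'][:2,2]+p['K'][0,0]*th*c[:2]/np.hypot(c[0],c[1]))
E
python3 d.py .420 .238 .024 69
```

```text
clock: 17.9
eef_pos: [0.4211, 0.2383, 0.3064]
tcp_rot: [2.591, 1.777, -0.0]
contact_force: [0.1, 0.2, 0.3]
width: 1.0
cap [321.53817417 214.90766261]
base [321.8364733  193.94496697]
t 17.95 grasp pt m [0.42 0.24 0.15] yaw 68.9 w 1.001 F [ 0.42  0.18 -0.68] j [ 0.44 -0.01  1.66 -0.    1.49 -0.76]
[0.42, 0.238, 0.024, 69.0] -> [-0.06 -0.1  12.75] turn -0.1
```

View pics/wrist8.png

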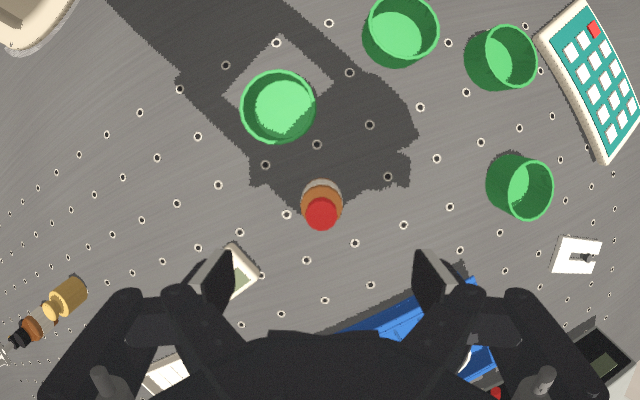

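```bash
python3 -m inch '[[0,0,1,0,0],[0,0,3,0,0],[0,0,5.5,0,0],[0,0,8,0,0],[0,0,10.5,0,0],[0,0,12,0,0],[0,0,12.7,0,0],[0,0,12.7,0,0],[0,0,12.7,0,255],[0,0,12.7,0,255],[0,0,12.7,0,255],[0,0,12.7,0,255],[0,0,12.7,0,255],[0,0,12.7,0,255],[0,0,12.7,0,255],[0,0,12.7,0,255],[0,0,12.7,0,255],[0,0,12.7,0,255],[0,0,12.7,0,255]]'
python3 -m inch '[[0,0,-0.3,0,255],[0,0,-1,0,255],[0,0,-3,0,255],[0,0,-5.5,0,255],[0,0,-8,0,255],[0,0,-10.5,0,255],[0,0,-12,0,255],[0,0,-12.5,0,255],[0,0,-12.5,0,255]]'
python3 d.py .6 .045 .14 12
```

```text
clock: 19.85
eef_pos: [0.421, 0.2385, 0.1807]
tcp_rot: [2.589, 1.779, 0.003]
contact_force: [-0.3, -1.1, 5.1]
width: 0.378
clock: 20.75
eef_pos: [0.4206, 0.2383, 0.3051]
tcp_rot: [2.589, 1.779, 0.001]
contact_force: [-0.5, -0.6, -2.2]
width: 0.381
t 20.75 grasp pt m [0.42 0.24 0.15] yaw 69.0 w 0.381 F [-0.48 -0.65 -2.17] j [ 0.44 -0.01  1.66  0.    1.49 -0.76]
[0.6, 0.045, 0.14, 12.0] -> [-11.62  23.67   1.02] turn 57.0
```

Run:
```python
from h import *
p=np.load("w5.npz"); c=[wplane(p,u,.022) for u in((415,121),(543,128),(413,303))]
print(c, np.linalg.norm(c[1]-c[0]),np.linalg.norm(c[2]-c[0]),(c[1]+c[2])/2, [np.degrees(np.arctan2(*(d)[1::-1])) for d in (c[1]-c[0],c[0]-c[2])])
```

```text
[array([0.52184159, 0.07942114, 0.022     ]), array([0.65921215, 0.10657675, 0.022     ]), array([ 0.56224808, -0.09220634,  0.022     ])] 0.14002892104486747 0.17631981518945813 [0.61073011 0.0071852  0.022     ] [np.float64(11.182138722472226), np.float64(103.24796927639812)]
```

```bash
python3 -m inch '[[-0.4,0.9,0,4,255],[-1.3,2.7,0,12,255],[-2.6,5.4,0,20,255],[-4,8.2,0,28,255],[-5.5,11.2,0,36,255],[-7,14.2,0,43,255],[-8.5,17.3,0,49,255],[-9.9,20.2,0,53,255],[-10.9,22.3,0,55.5,255],[-11.5,23.4,0,57,255],[-11.6,23.7,0,57,255],[-11.6,23.7,0,57,255],[-11.6,23.7,0,57,255]]'
python3 - <<'E'
from h import *
cv2.imwrite(f"pics/wrist9.png",vision.capture("wrist")[:,:,::-1])
np.savez("w9.npz",**vision.camera_params("wrist"))
E
python3 d.py .6 .045 .0297 12
```

```text
clock: 22.05
eef_pos: [0.5998, 0.0459, 0.3045]
tcp_rot: [-3.124, -0.33, 0.001]
contact_force: [-0.2, 0.4, -1.6]
width: 0.379
t 22.1 grasp pt m [0.6  0.05 0.15] yaw 12.1 w 0.382 F [ 0.84 -0.25 -1.5 ] j [ 0.02  0.32  1.3   0.    1.52 -0.2 ]
[0.6, 0.045, 0.0297, 12.0] -> [ 0.    0.11 12.  ] turn 0.1
```

View pics/wrist9.png

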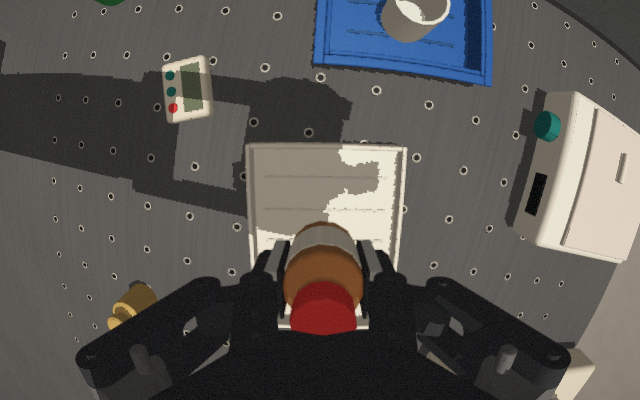

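The bottle is held over the tray, whose edges run from columns 246 to 407. It is centred, so I'll lower.

```bash
python3 -m inch '[[0,0,1,0,255],[0,0,3,0,255],[0,0,5.5,0,255],[0,0,8,0,255],[0,0,10,0,255],[0,0,11,0,255],[0,0,11.5,0,255],[0,0,11.7,0,255],[0,0,11.8,0,255],[0,0,11.9,0,255],[0,0,11.9,0,255]]'
```

```text
clock: 23.2
eef_pos: [0.6005, 0.045, 0.1864]
tcp_rot: [3.124, 0.328, 0.002]
contact_force: [0.5, -0.0, -1.9]
width: 0.383
```

```bash
python3 -m inch '[[0,0,0.1,0,255],[0,0,0.1,0,255]]'
```

```text
clock: 23.4
eef_pos: [0.6003, 0.045, 0.1848]
tcp_rot: [-3.124, -0.328, -0.0]
contact_force: [-0.1, 0.6, -1.1]
width: 0.378
```

```bash
python3 -m inch '[[0,0,0.05,0,255],[0,0,0.05,0,85],[0,0,0.05,0,85],[0,0,0.05,0,85],[0,0,0.05,0,85],[0,0,0.05,0,85],[0,0,-0.4,0,85],[0,0,-1.4,0,85],[0,0,-3.4,0,85],[0,0,-6,0,85],[0,0,-8.5,0,85],[0,0,-11,0,85],[0,0,-12.5,0,85],[0,0,-13,0,85],[0,0,-13,0,0],[0,0,-13,0,0]]'
python3 - <<'E'
from h import *
cv2.imwrite(f"pics/wrist10.png",vision.capture("wrist")[:,:,::-1])
E
python3 d.py .440 -.224 .16 12 .44 -.224 .026 12
```

```text
clock: 25.0
eef_pos: [0.6001, 0.045, 0.3132]
tcp_rot: [-3.124, -0.328, 0.004]
contact_force: [-0.7, -0.1, -0.5]
width: 0.976
t 25.05 grasp pt m [0.6  0.04 0.16] yaw 12.0 w 0.997 F [-0.64  0.04 -0.05] j [ 0.01  0.31  1.29  0.    1.54 -0.2 ]
[0.44, -0.224, 0.16, 12.0] -> [-21.2   23.    -0.16] turn -0.0
[0.44, -0.224, 0.026, 12.0] -> [-21.17  23.01  13.24] turn -0.0
```

View pics/wrist10.png

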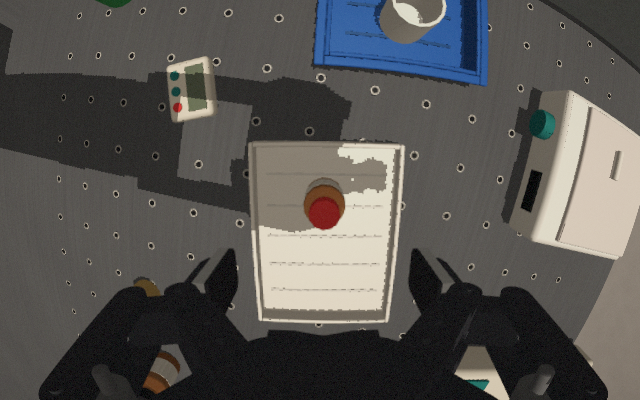

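The small bottle stands in the tray at (324,205). Next is the large bottle.

```bash
python3 -m inch '[[-0.8,0.9,0,0,0],[-2.5,2.7,0,0,0],[-5,5.4,0,0,0],[-8,8.7,0,0,0],[-11,12,0,0,0],[-14,15.2,0,0,0],[-17,18.5,0,0,0],[-19.3,21,0,0,0],[-20.7,22.5,0,0,0],[-21.2,23,0,0,0],[-21.2,23,0,0,0],[-21.2,23,0,0,0]]'
python3 - <<'E'
from h import *
p=P['wrist']=vision.camera_params("wrist")
for n in("wrist",): cv2.imwrite(f"pics/{n}11.png",vision.capture(n)[:,:,::-1])
for nm,X in (("cap",(.44,-.224,.08)),("base",(.44,-.224,0))):
    c=p['R']@np.array(X)+p['t']; th=np.arctan2(np.hypot(c[0],c[1]),c[2]); print(nm,p['K'][:2,2]+p['K'][0,0]*th*c[:2]/np.hypot(c[0],c[1]))
E
python3 d.py .44 -.224 .027 12
```

```text
clock: 26.25
eef_pos: [0.4408, -0.2234, 0.3144]
tcp_rot: [-3.124, -0.328, 0.0]
contact_force: [0.1, 0.0, -0.3]
width: 1.004
cap [320.25265221 220.37379449]
base [320.90360433 194.29668688]
t 26.3 grasp pt m [ 0.44 -0.22  0.16] yaw 12.0 w 1.0 F [0.62 0.19 0.65] j [-0.54  0.01  1.62  0.    1.51 -0.75]
[0.44, -0.224, 0.027, 12.0] -> [-0.12  0.07 13.25] turn 0.0
```

View pics/wrist11.png

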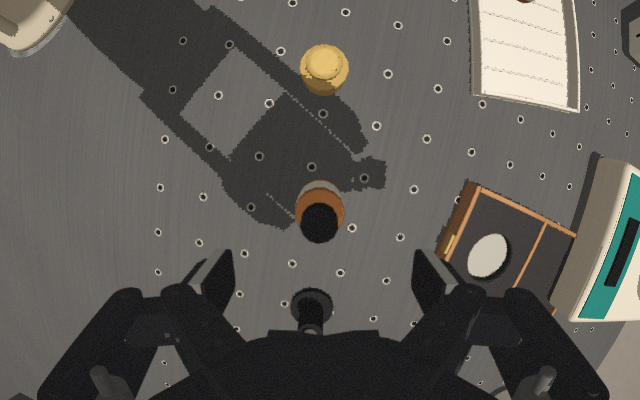

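The cap is at (319,222), matching the prediction. The post holder (311,305) lies outside the jaw paths.

```bash
python3 -m inch '[[0,0,1,0,0],[0,0,3,0,0],[0,0,5.5,0,0],[0,0,8,0,0],[0,0,10.5,0,0],[0,0,12.3,0,0],[0,0,13.1,0,0],[0,0,13.1,0,0],[0,0,13.1,0,255],[0,0,13.1,0,255],[0,0,13.1,0,255],[0,0,13.1,0,255],[0,0,13.1,0,255],[0,0,13.1,0,255],[0,0,13.1,0,255],[0,0,13.1,0,255],[0,0,13.1,0,255],[0,0,13.1,0,255],[0,0,13.1,0,255]]'
python3 -m inch '[[0,0,-0.3,0,255],[0,0,-1,0,255],[0,0,-3,0,255],[0,0,-5.5,0,255],[0,0,-8,0,255],[0,0,-10.5,0,255],[0,0,-12,0,255],[0,0,-12.5,0,255],[0,0,-12.5,0,255]]'
python3 d.py .617 -.032 .15 12
```

```text
clock: 28.2
eef_pos: [0.4409, -0.2241, 0.1844]
tcp_rot: [3.124, 0.328, 0.002]
contact_force: [-0.0, 1.0, 5.1]
width: 0.451
clock: 29.1
eef_pos: [0.4406, -0.224, 0.3091]
tcp_rot: [3.124, 0.328, 0.001]
contact_force: [0.2, 0.3, -1.3]
width: 0.452
t 29.1 grasp pt m [ 0.44 -0.22  0.15] yaw 12.0 w 0.452 F [ 0.24  0.31 -1.3 ] j [-0.54  0.02  1.63  0.    1.49 -0.75]
[0.617, -0.032, 0.15, 12.0] -> [ 21.23 -15.13   0.41] turn -0.0
```

```bash
python3 -m inch '[[0.8,-0.6,0,0,255],[2.5,-1.8,0,0,255],[5,-3.6,0,0,255],[8,-5.7,0,0,255],[11,-7.8,0,0,255],[14,-10,0,0,255],[17,-12.1,0,0,255],[19.4,-13.8,0,0,255],[20.8,-14.8,0,0,255],[21.2,-15.1,0,0,255],[21.2,-15.1,0,0,255],[21.2,-15.1,0,0,255]]'
python3 - <<'E'
from h import *
cv2.imwrite(f"pics/wrist12.png",vision.capture("wrist")[:,:,::-1])
E
python3 d.py .617 -.032 .0334 12
```

```text
clock: 30.3
eef_pos: [0.6163, -0.0327, 0.3081]
tcp_rot: [-3.124, -0.327, 0.002]
contact_force: [0.6, 0.2, -0.9]
width: 0.457
t 30.35 grasp pt m [ 0.62 -0.03  0.15] yaw 11.9 w 0.452 F [ 0.08  0.42 -0.62] j [-0.11  0.36  1.24 -0.    1.54 -0.32]
[0.617, -0.032, 0.0334, 12.0] -> [ 0.12 -0.07 12.  ] turn -0.1
```

View pics/wrist12.png

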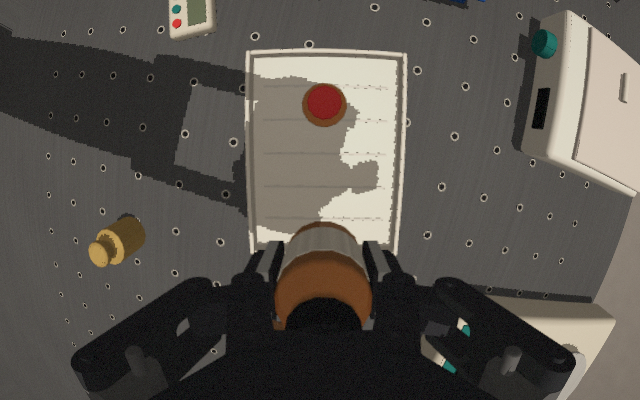

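The large bottle is over the tray's near half and the small one stands at (324,104), so it can go down.

```bash
python3 -m inch '[[0,0,1,0,255],[0,0,3,0,255],[0,0,5.5,0,255],[0,0,8,0,255],[0,0,10,0,255],[0,0,11,0,255],[0,0,11.5,0,255],[0,0,11.7,0,255],[0,0,11.8,0,255],[0,0,11.9,0,255],[0,0,11.9,0,255]]'
```

```text
clock: 31.45
eef_pos: [0.6168, -0.0322, 0.1904]
tcp_rot: [3.124, 0.328, 0.002]
contact_force: [-0.0, -0.4, -0.7]
width: 0.453
```

```bash
python3 -m inch '[[0,0,0.1,0,255],[0,0,0.1,0,255]]'
```

```text
clock: 31.65
eef_pos: [0.6167, -0.0322, 0.1888]
tcp_rot: [-3.124, -0.328, -0.0]
contact_force: [-0.9, -0.0, -0.9]
width: 0.449
```

```bash
python3 -m inch '[[0,0,0.05,0,255],[0,0,0.05,0,75],[0,0,0.05,0,75],[0,0,0.05,0,75],[0,0,0.05,0,75],[0,0,0.05,0,75],[0,0,-0.4,0,75],[0,0,-1.4,0,75],[0,0,-3.4,0,75],[0,0,-6,0,75],[0,0,-8.5,0,75],[0,0,-11,0,75],[0,0,-12.5,0,75],[0,0,-13,0,75],[0,0,-13,0,0],[0,0,-13,0,0]]'
python3 - <<'E'
from h import *
cv2.imwrite(f"pics/wrist13.png",vision.capture("wrist")[:,:,::-1])
E
python3 d.py .418 -.113 .16 12 .418 -.113 .033 12
```

```text
clock: 33.25
eef_pos: [0.6165, -0.0322, 0.3172]
tcp_rot: [-3.124, -0.328, 0.003]
contact_force: [-0.2, -0.6, 0.5]
width: 0.992
t 33.3 grasp pt m [ 0.62 -0.03  0.16] yaw 12.0 w 0.999 F [0.56 0.75 0.22] j [-0.11  0.35  1.23  0.    1.56 -0.32]
[0.418, -0.113, 0.16, 12.0] -> [-21.05   3.8    0.25] turn -0.0
[0.418, -0.113, 0.033, 12.0] -> [-21.02   3.81  12.95] turn -0.0
```

View pics/wrist13.png

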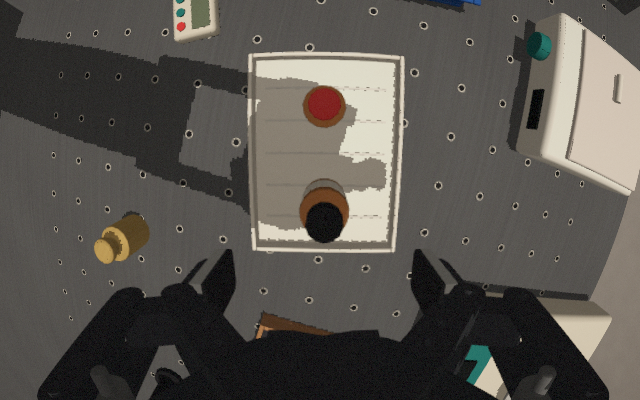

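Both bottles stand in the tray, at (324,105) and (324,215). Last is the weight.

```bash
python3 -m inch '[[-0.8,0.1,0,0,0],[-2.5,0.4,0,0,0],[-5,0.9,0,0,0],[-8,1.4,0,0,0],[-11,2,0,0,0],[-14,2.5,0,0,0],[-17,3.1,0,0,0],[-19.3,3.5,0,0,0],[-20.6,3.7,0,0,0],[-21,3.8,0,0,0],[-21,3.8,0,0,0],[-21,3.8,0,0,0]]'
python3 - <<'E'
from h import *
p=P['wrist']=vision.camera_params("wrist")
for n in("wrist",): cv2.imwrite(f"pics/{n}14.png",vision.capture(n)[:,:,::-1])
for nm,X in (("knob",(.418,-.113,.066)),("base",(.418,-.113,0))):
    c=p['R']@np.array(X)+p['t']; th=np.arctan2(np.hypot(c[0],c[1]),c[2]); print(nm,p['K'][:2,2]+p['K'][0,0]*th*c[:2]/np.hypot(c[0],c[1]))
E
python3 d.py .418 -.113 .033 12
```

```text
clock: 34.5
eef_pos: [0.4194, -0.1129, 0.3185]
tcp_rot: [-3.124, -0.328, -0.0]
contact_force: [0.8, -0.3, -0.1]
width: 1.002
knob [319.78233014 212.09375934]
base [320.40851605 192.62095092]
t 34.55 grasp pt m [ 0.42 -0.11  0.16] yaw 12.0 w 1.0 F [-0.36  0.61 -0.57] j [-0.35 -0.16  1.78  0.    1.52 -0.56]
[0.418, -0.113, 0.033, 12.0] -> [-0.15 -0.   13.05] turn 0.0
```

View pics/wrist14.png

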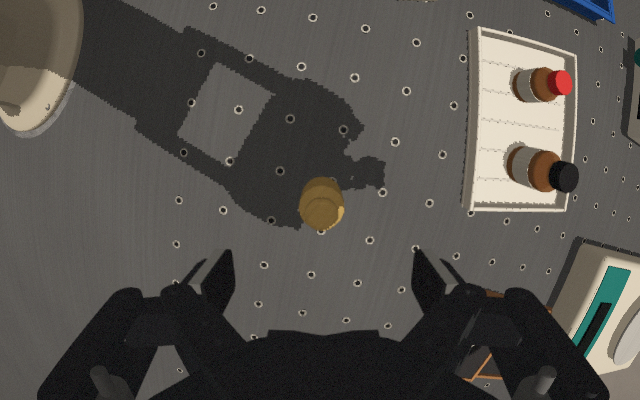

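The knob is at (322,211), against a predicted (320,212). I'll grip high enough that the tips stay above the foam.

```bash
python3 -m inch '[[0,0,1,0,0],[0,0,3,0,0],[0,0,5.5,0,0],[0,0,8,0,0],[0,0,10.5,0,0],[0,0,12.2,0,0],[0,0,13,0,0],[0,0,13,0,0],[0,0,13,0,255],[0,0,13,0,255],[0,0,13,0,255],[0,0,13,0,255],[0,0,13,0,255],[0,0,13,0,255],[0,0,13,0,255],[0,0,13,0,255],[0,0,13,0,255],[0,0,13,0,255],[0,0,13,0,255]]'
python3 -m inch '[[0,0,-0.3,0,255],[0,0,-0.8,0,255],[0,0,-2.2,0,255],[0,0,-4.5,0,255],[0,0,-7,0,255],[0,0,-9.5,0,255],[0,0,-11.5,0,255],[0,0,-12.5,0,255],[0,0,-12.5,0,255]]'
python3 - <<'E'
from h import *
for n in ("wrist",): cv2.imwrite(f"pics/{n}15.png",vision.capture(n)[:,:,::-1])
E
python3 d.py .615 -.13 .16 12 .6235 -.2477 .16 12
```

```text
clock: 36.45
eef_pos: [0.4193, -0.1131, 0.1898]
tcp_rot: [3.124, 0.328, 0.001]
contact_force: [-3.4, 0.3, 5.6]
width: 0.428
clock: 37.35
eef_pos: [0.4192, -0.113, 0.3147]
tcp_rot: [3.124, 0.328, 0.003]
contact_force: [-0.6, 0.1, -5.0]
width: 0.423
t 37.4 grasp pt m [ 0.42 -0.11  0.16] yaw 12.0 w 0.422 F [ 0.37 -0.94 -4.86] j [-0.35 -0.16  1.79  0.    1.51 -0.56]
[0.615, -0.13, 0.16, 12.0] -> [18.82  5.74 -0.16] turn -0.0
[0.6235, -0.2477, 0.16, 12.0] -> [17.2  17.43 -0.16] turn -0.0
```

View pics/wrist15.png

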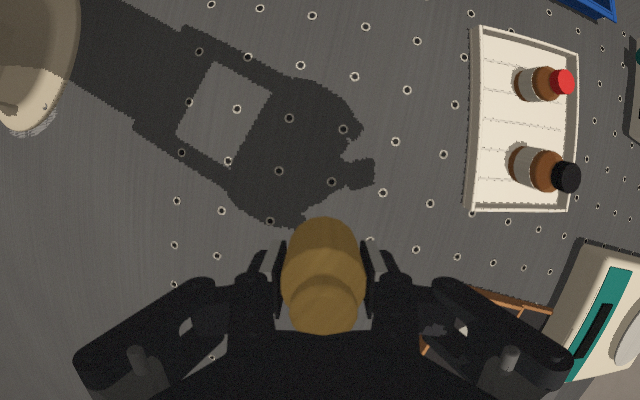

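```bash
python3 -m inch '[[0.6,1,0,0,255],[1.8,2.9,0,0,255],[3.5,5.7,0,0,255],[5.3,8.7,0,0,255],[7.2,11.7,0,0,255],[9.1,14.8,0,0,255],[11,17.9,0,0,255],[12.9,21,0,0,255],[14.5,23.6,0,0,255],[15.5,25.3,0,0,255],[16,26.1,0,0,255],[16,26.1,0,0,255],[16,26.1,0,0,255]]'
python3 - <<'E'
from h import *
np.savez("w16.npz",**vision.camera_params("wrist"))
im=vision.capture("wrist")[:,:,::-1]; cv2.imwrite(f"pics/wrist16.png",im)
E
```

```text
clock: 38.7
eef_pos: [0.6297, -0.3353, 0.3114]
tcp_rot: [-3.123, -0.327, 0.004]
contact_force: [0.9, -0.3, -4.9]
width: 0.424
```

View pics/wrist16.png

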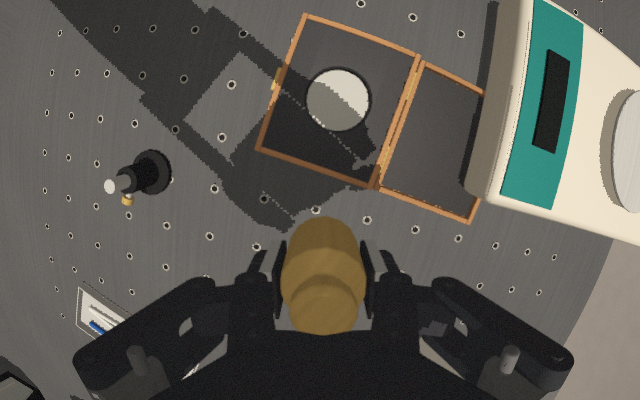

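```bash
python3 - <<'E'
from h import *
np.set_printoptions(precision=4,suppress=True)
im=cv2.imread("pics/wrist16.png"); p=np.load("w16.npz")
g=cv2.cvtColor(im,cv2.COLOR_BGR2HSV); 
m=((g[...,2]>85)&(g[...,1]<60)).astype(np.uint8); k=np.zeros_like(m);k[60:140,298:380]=m[60:140,298:380]
n,l,s,c=cv2.connectedComponentsWithStats(k); i=1+s[1:,4].argmax(); print(s[i],c[i])
cn=max(cv2.findContours((l==i).astype(np.uint8),0,1)[0],key=len); h=cv2.convexHull(cn)
pts=np.array([wplane(p,q[0],.017)[:2] for q in h]); (cx,cy),r=cv2.minEnclosingCircle(pts.astype(np.float32)); print("circ",cx,cy,r, cv2.fitEllipse(h), wplane(p,cv2.fitEllipse(h)[0],.017))
print("case",np.mean([wplane(p,u,.024) for u in((305,14),(422,57),(373,188),(255,150))],axis=0),[wplane(p,u,.024) for u in((305,14),(422,57),(373,188),(255,150))])
E
python3 d.py .6235 -.2477 .155 12
```

```text
[ 307   69   62   62 2979] [337.2957  99.7677]
circ 0.6239200234413147 -0.24833914637565613 0.02672368474304676 ((337.33148193359375, 99.76493835449219), (61.1163215637207, 62.029747009277344), 88.8417739868164) [ 0.624  -0.2484  0.017 ]
case [ 0.6256 -0.2484  0.024 ] [array([ 0.5821, -0.1809,  0.024 ]), array([ 0.6857, -0.1944,  0.024 ]), array([ 0.6694, -0.3148,  0.024 ]), array([ 0.565 , -0.3034,  0.024 ])]
t 38.75 grasp pt m [ 0.63 -0.33  0.16] yaw 12.0 w 0.423 F [-0.45 -0.11 -4.9 ] j [-0.54  0.64  0.86  0.    1.64 -0.75]
[0.6235, -0.2477, 0.155, 12.0] -> [ 1.23 -8.64  0.23] turn -0.0
```

```bash
python3 -m inch '[[0.1,-0.8,0,0,255],[0.3,-2.2,0,0,255],[0.6,-4.2,0,0,255],[0.9,-6.2,0,0,255],[1.1,-7.7,0,0,255],[1.2,-8.4,0,0,255],[1.25,-8.6,0,0,255],[1.25,-8.6,0,0,255],[1.25,-8.6,0,0,255]]'
python3 - <<'E'
from h import *
for n in("wrist","scene"): cv2.imwrite(f"pics/{n}17.png",vision.capture(n)[:,:,::-1])
E
python3 d.py .624 -.248 .0468 12
```

```text
clock: 39.65
eef_pos: [0.6241, -0.2491, 0.3136]
tcp_rot: [3.124, 0.327, 0.0]
contact_force: [-0.9, 0.4, -5.1]
width: 0.426
t 39.75 grasp pt m [ 0.62 -0.25  0.16] yaw 11.9 w 0.427 F [-0.11  0.03 -4.93] j [-0.43  0.51  1.04 -0.    1.6  -0.64]
[0.624, -0.248, 0.0468, 12.0] -> [ 0.02 -0.11 11.17] turn -0.1
```

View pics/scene17.png

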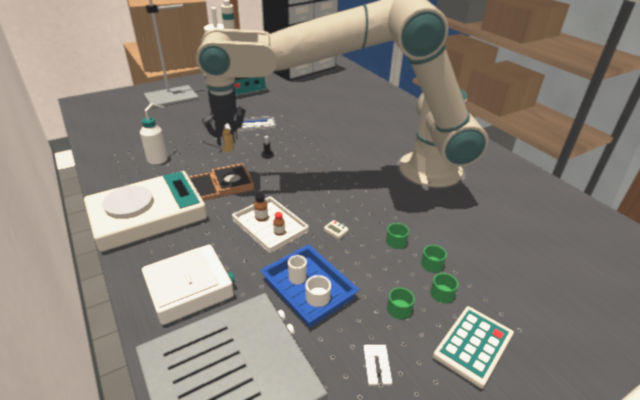

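The four placed things look fine in the scene view, and the weight hovers over the case. I'll lower to just above the mouth first.

```bash
python3 -m inch '[[0,0,0.8,0,255],[0,0,2.5,0,255],[0,0,4.5,0,255],[0,0,6.5,0,255],[0,0,8,0,255],[0,-0.1,9,0,255],[0,-0.1,9.4,0,255],[0,-0.1,9.4,0,255]]'
python3 - <<'E'
from h import *
b=vision.capture("side")[:,:,::-1]; cv2.imwrite("pics/side18.png",cv2.resize(b[190:290,370:490],(720,600),interpolation=cv2.INTER_CUBIC))
b=vision.capture("scene")[:,:,::-1]; cv2.imwrite("pics/scene18.png",cv2.resize(b[120:210,170:290],(800,600),interpolation=cv2.INTER_CUBIC))
E
```

```text
clock: 40.55
eef_pos: [0.624, -0.2474, 0.2195]
tcp_rot: [-3.124, -0.328, 0.0]
contact_force: [-0.1, 0.5, -5.1]
width: 0.427
```

View pics/side18.png

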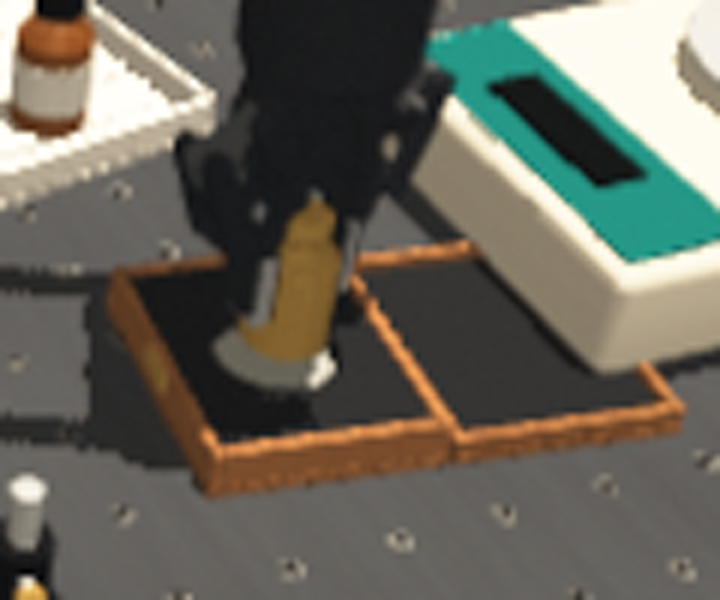

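View pics/scene18.png

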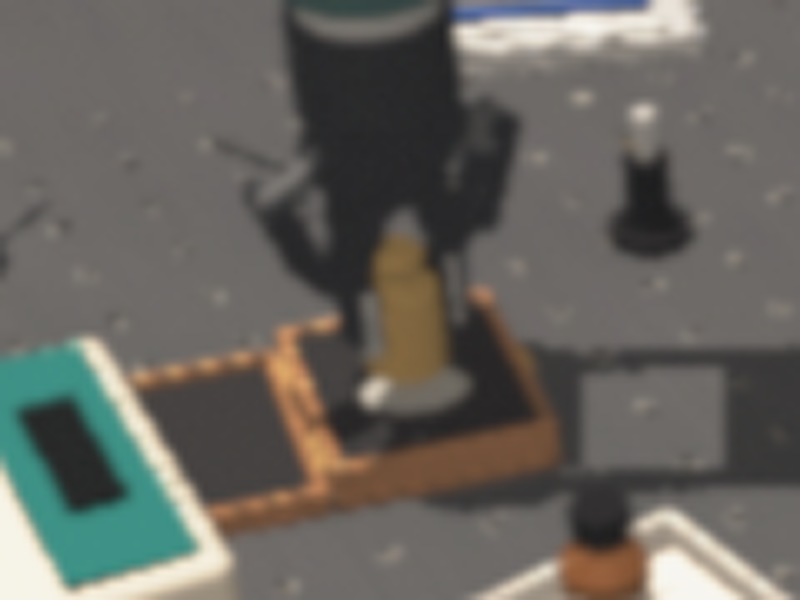

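Run:
```python
from h import *
np.set_printoptions(precision=4,suppress=True)
S=lambda X:(proj("side",X)-[370,190])*6
C=lambda X:(proj("scene",X)-[170,120])*[800/120,600/90]
for z in (.03,.074,.096): print(z,"side",S((.624,-.2475,z)),"scene",C((.624,-.2475,z)))
```

```text
0.03 side [276.9458 329.6897] scene [408.1787 366.113 ]
0.074 side [291.285  248.2125] scene [398.9128 288.4723]
0.096 side [298.6928 206.1204] scene [394.144 248.513]
```

Run:
```python
from h import *
np.set_printoptions(precision=4,suppress=True)
b=vision.capture("side");a=vision.capture("scene")
def gold(im,roi):
    h=cv2.cvtColor(im,cv2.COLOR_RGB2HSV); m=cv2.inRange(h,(15,110,60),(26,255,255)); k=np.zeros_like(m);x0,y0,x1,y1=roi;k[y0:y1,x0:x1]=m[y0:y1,x0:x1]
    n,l,s,c=cv2.connectedComponentsWithStats(k); i=1+s[1:,4].argmax(); print(s[i],c[i])
    w=l==i
    for y in range(s[i][1],s[i][1]+s[i][3],2): xs=np.where(w[y])[0]; print(y,xs.min(),xs.max(),end='; ')
    print(); return c[i]
u=gold(a,(215,140,250,185)); v=gold(b,(405,215,440,255)); print(tri(u,v))
print(tri((170+400/6.667,120+240/6.667),(370+318/6,190+205/6)))
print(proj("scene",(.624,-.2475,.06)),proj("side",(.624,-.2475,.06)))
```

```text
[226 156  11  21 168] [230.8512 166.2202]
156 227 231; 158 226 232; 160 226 233; 162 226 235; 164 228 235; 166 228 235; 168 228 235; 170 228 236; 172 228 236; 174 226 235; 176 230 232; 
[410 223  17  27 263] [420.1939 237.0989]
223 421 424; 225 419 425; 227 418 425; 229 417 425; 231 417 426; 233 417 426; 235 417 426; 237 416 426; 239 416 425; 241 416 425; 243 410 425; 245 411 424; 247 412 424; 249 417 419; 
(array([ 0.6234, -0.2536,  0.06  ]), np.float64(0.006910882425746072))
(array([ 0.6242, -0.2522,  0.0992]), np.float64(0.009789338795454313))
[230.285  167.0251] [417.7758 235.7536]
```

The fixed views differ by a few mm around the half-hidden weight. The wrist, scene and side measurements of the recess, and the centred jaws, agree to about 2 mm against 8 mm of play. I'll lower slowly and watch the force.

```bash
python3 -m inch '[[0,0,0.3,0,255],[0,0,0.6,0,255],[0,0,0.8,0,255],[0,0,0.9,0,255],[0,0,1,0,255],[0,0,1,0,255]]'
```

```text
clock: 41.35
eef_pos: [0.6239, -0.2474, 0.2095]
tcp_rot: [-3.124, -0.328, 0.0]
contact_force: [-0.5, 0.4, -5.1]
width: 0.421
```

```bash
python3 -m inch '[[0,0,0.2,0,255],[0,0,0.4,0,255],[0,0,0.5,0,255],[0,0,0.6,0,255],[0,0,0.6,0,255]]'; python3 -c "
from cell import vision;import cv2
cv2.imwrite('pics/wrist19.png',vision.capture('wrist')[:,:,::-1])"
```

```text
clock: 41.85
eef_pos: [0.6239, -0.2474, 0.2034]
tcp_rot: [-3.124, -0.328, 0.0]
contact_force: [0.2, 0.4, -4.5]
width: 0.424
```

View pics/wrist19.png

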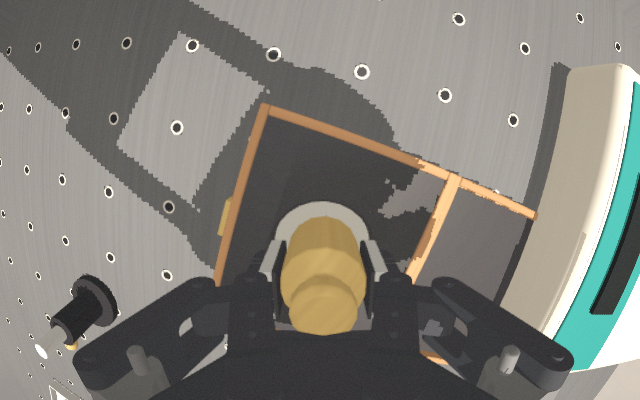

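It went past the mouth with no contact, and the felt ring is even around the weight. I'll set it down and let go.

```bash
python3 -m inch '[[0,0,0.1,0,255],[0,0,0.15,0,255],[0,0,0.15,0,255]]'; python3 -m inch '[[0,0,0.05,0,255],[0,0,0.05,0,255]]'
```

```text
clock: 42.2
eef_pos: [0.6239, -0.2474, 0.202]
tcp_rot: [-3.124, -0.328, 0.0]
contact_force: [-0.2, -0.4, -4.3]
width: 0.424
clock: 42.4
eef_pos: [0.624, -0.2474, 0.2019]
tcp_rot: [3.124, 0.328, 0.0]
contact_force: [-0.0, -0.4, -3.2]
width: 0.426
```

```bash
python3 -m inch '[[0,0,0.05,0,255],[0,0,0.05,0,70],[0,0,0.05,0,70],[0,0,0.05,0,70],[0,0,0.05,0,70],[0,0,0.05,0,70],[0,0,-0.4,0,70],[0,0,-1.4,0,70],[0,0,-3.4,0,70],[0,0,-6,0,70],[0,0,-8.5,0,70],[0,0,-11,0,70],[0,0,-13,0,70],[0,0,-14,0,70],[0,0,-14,0,0],[0,0,-14,0,0]]'
python3 - <<'E'
from h import *
np.savez("w20.npz",**vision.camera_params("wrist"))
for n in("wrist","scene","side"): cv2.imwrite(f"pics/{n}20.png",vision.capture(n)[:,:,::-1])
E
```

```text
clock: 44.0
eef_pos: [0.6239, -0.2474, 0.3408]
tcp_rot: [-3.124, -0.328, 0.001]
contact_force: [-0.3, 0.2, 0.4]
width: 0.994
```

View pics/wrist20.png

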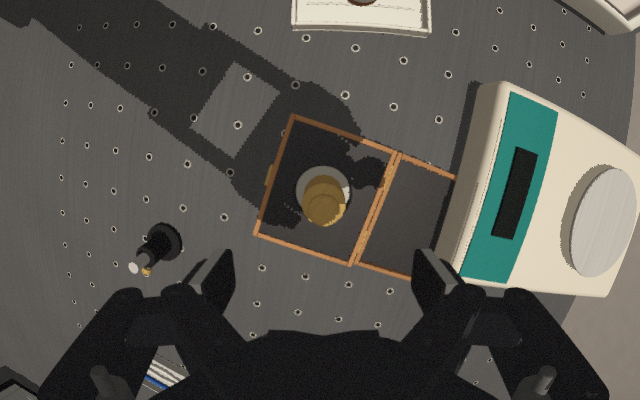

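View pics/side20.png

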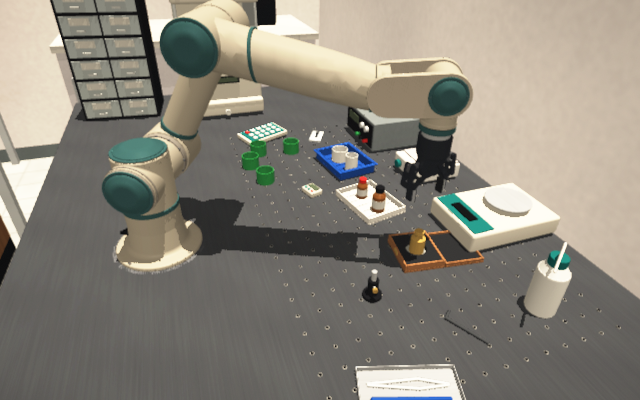

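View pics/scene20.png

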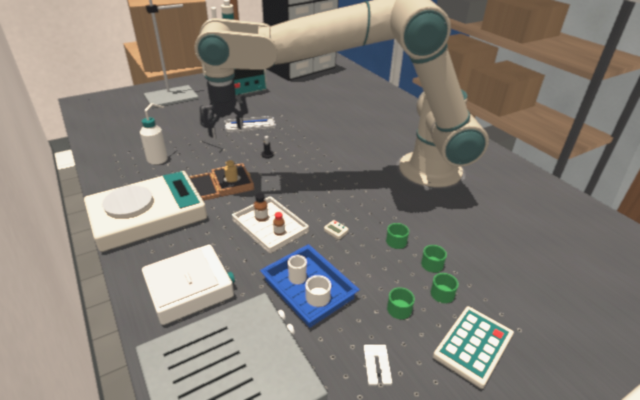

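Run:
```python
from h import *
np.set_printoptions(precision=4,suppress=True)
a=cv2.imread("pics/scene20.png");b=cv2.imread("pics/side20.png")
def gold(im,roi):
    h=cv2.cvtColor(im,cv2.COLOR_BGR2HSV); m=cv2.inRange(h,(15,110,60),(26,255,255)); k=np.zeros_like(m);x0,y0,x1,y1=roi;k[y0:y1,x0:x1]=m[y0:y1,x0:x1]
    n,l,s,c=cv2.connectedComponentsWithStats(k); i=1+s[1:,4].argmax(); return s[i],c[i]
u=gold(a,(220,150,242,185)); v=gold(b,(405,220,430,256)); print(u,v,tri(u[1],v[1]))
z1=cv2.resize(a[150:200,200:260],(400,333),interpolation=2); z2=cv2.resize(b[220:275,385:445],(400,366),interpolation=2)
cv2.imwrite("pics/z20.png",np.hstack([z1,z2[:333]]))
# timer/post compared with start
a0=cv2.imread("pics/scene0.png")
for nm,(x0,y0,x1,y1) in (("timer",(320,215,352,243)),("post",(258,134,278,162))):
    t=a0[y0:y1,x0:x1]; r=cv2.matchTemplate(a[y0-8:y1+8,x0-8:x1+8],t,5); print(nm,np.array(cv2.minMaxLoc(r)[3])-8,r.max())
```

```text
(array([223, 161,  14,  21, 205], dtype=int32), array([230.4049, 171.561 ])) (array([409, 228,  17,  27, 354], dtype=int32), array([417.2401, 241.7147])) (array([ 0.6245, -0.2493,  0.0419]), np.float64(0.0004962707631236202))
timer [0 0] 0.99983096
post [0 0] 0.9997535
```

View pics/z20.png

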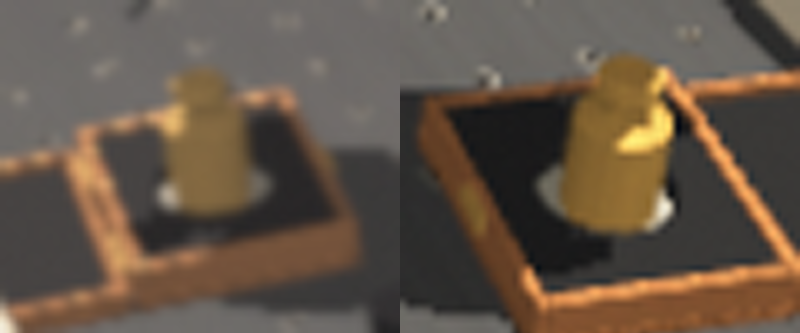

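The weight stands upright in the recess. Triangulated, it is at (0.6245, -0.2493), about 1.5 mm from the measured recess centre, and the timer and post holder haven't moved. I'll hand in.

```bash
python3 -m inch '[[0,0,0,0,0],[0,0,0,0,0]]'; python3 -c "
from cell import robot
print(robot.close_job())"
```

```text
clock: 44.35
eef_pos: [0.624, -0.2474, 0.341]
tcp_rot: [-3.124, -0.328, 0.001]
contact_force: [0.2, 0.3, -0.7]
width: 0.998
the job is handed in; nothing more can be done
None
```

I moved all five things and handed the job in at about 44 s; the hand-in gave no verdict. I set the two cups in the blue tub and the two bottles in the white tray, about 78 mm apart in each, then the brass weight in the case recess. I set each one down slowly before letting go.

**Last checks:** the final pictures show all five upright in their places with the gripper clear of everything. The weight measured about 1.5 mm from the recess centre, with the two camera rays meeting within 0.5 mm. In the scene picture the timer and the post holder had not moved by even a pixel.

**What disagreed:**
- **Weight in the gripper:** while the weight was half hidden in the jaws, the scene and side views missed each other by 7–10 mm. I went by the recess position from the wrist camera, and the weight went in without touching the foam.
- **Tray and tub centres:** the first estimates from the two fixed views differed by 1–2 cm in y. I corrected both with the wrist camera before placing anything there.

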